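# Check the seal of the orange-lidded tub and record the pass

### The job

Check the seal of the tub with the orange lid: with the fingertips press the grey dome in the middle of its lid lightly down and let it spring back up, then press the green button to record the pass, and withdraw clear of everything. The tub stays standing where it is: do not lift, tip or push it along. Leave the other tubs, the red button and the label roll untouched.

Things in the scene. Friction and masses are not known exactly. Their poses are not given: they have to be found in the camera images.
- tray: Fixed shallow aluminium tray, 280 x 280 mm, rim 16 mm high, floor about 4 mm thick, four tubs standing in it about 130 mm apart. Origin: centre of its underside; z up.
- panel: Fixed grey panel on the bench, 130 x 200 x 12 mm, carrying the two push buttons 100 mm apart. Origin: centre of its underside.
- tub_orange_mid (a point): Centre (half-way up) of the loose tub with the orange lid, the tub to check: white tub 68 mm wide at the foot, 82 mm at the top, lid 90 mm across, lid's flat top 65 mm above the tub's foot, about 0.3 kg.
- dome_orange_top (a point): Centre of the flat top of the grey seal dome, a sprung cap 32 mm across that stands 11 mm above the middle of the orange lid (top about 80 mm above the bench). It goes straight down when pressed, and back up by itself.
- dome_orange (a joint): How far the dome of the orange-lidded tub is pressed, m: 0 up, 0.006 fully down. It begins to move at about 1.2 N and is fully down at about 4.8 N.
- tub_white_mid (a point): Centre (half-way up) of the loose tub with the white lid, to be left alone: white tub 68 mm wide at the foot, 82 mm at the top, lid 90 mm across, lid's flat top 65 mm above the tub's foot, about 0.3 kg.
- dome_white_top (a point): Centre of the flat top of the grey seal dome, a sprung cap 32 mm across that stands 11 mm above the middle of the white lid (top about 80 mm above the bench). It goes straight down when pressed, and back up by itself.
- dome_white (a joint): How far the dome of the white-lidded tub is pressed, m: 0 up, 0.006 fully down. It begins to move at about 1.2 N and is fully down at about 4.8 N.
- tub_green_mid (a point): Centre (half-way up) of the loose tub with the green lid, to be left alone: white tub 68 mm wide at the foot, 82 mm at the top, lid 90 mm across, lid's flat top 65 mm above the tub's foot, about 0.3 kg.
- dome_green_top (a point): Centre of the flat top of the grey seal dome, a sprung cap 32 mm across that stands 11 mm above the middle of the green lid (top about 80 mm above the bench). It goes straight down when pressed, and back up by itself.
- dome_green (a joint): How far the dome of the green-lidded tub is pressed, m: 0 up, 0.006 fully down. It begins to move at about 1.2 N and is fully down at about 4.8 N.
- tub_blue_mid (a point): Centre (half-way up) of the loose tub with the blue lid, to be left alone: white tub 68 mm wide at the foot, 82 mm at the top, lid 90 mm across, lid's flat top 65 mm above the tub's foot, about 0.3 kg.
- dome_blue_top (a point): Centre of the flat top of the grey seal dome, a sprung cap 32 mm across that stands 11 mm above the middle of the blue lid (top about 80 mm above the bench). It goes straight down when pressed, and back up by itself.
- dome_blue (a joint): How far the dome of the blue-lidded tub is pressed, m: 0 up, 0.006 fully down. It begins to move at about 1.2 N and is fully down at about 4.8 N.
- pass_button_top (a point): Centre of the top of the green push button (records a passed check), 36 mm across, in a round black housing 52 mm across on the grey panel. At rest its top is 34 mm above the bench and 10 mm above the housing. It is pressed straight down and springs back.
- pass_button (a joint): How far the green button is pressed, m: 0 up, 0.006 fully down. It begins to move at about 1.5 N and is fully down at about 5 N.
- reject_button_top (a point): Centre of the top of the red push button (to be left alone), 36 mm across, in a round black housing 52 mm across on the grey panel. At rest its top is 34 mm above the bench and 10 mm above the housing. It is pressed straight down and springs back.
- reject_button (a joint): How far the red button is pressed, m: 0 up, 0.006 fully down. It begins to move at about 1.5 N and is fully down at about 5 N.
- label_roll: Loose white roll of labels standing on the bench beyond the panel, 60 mm across, 35 mm high, 24 mm hole; to be left alone. Origin: centre of its underside.
There are look-alikes about, which are no part of the job. Leave any black or yellow look-alike of the part that bears tub_orange_mid alone.

How it is judged (in metres and radians):
On the way, in this order (a step that is already met when the one before it is completed fails the run):
1. the dome of the orange-lidded tub is pressed by the fingertips at least half-way down (3 mm) (value of joint dome_orange above 0.003 m and contact force between tub_orange and the fingers above 0.5 N), for 0.1 s.
2. the dome has been let go and has sprung back up (value of joint dome_orange below 0.0012 m and contact force between tub_orange and the fingers below 0.1 N), for 0.1 s.
3. the green button is pressed by the fingertips at least half-way down (3 mm) (value of joint pass_button above 0.003 m and contact force between pass_button and the fingers above 0.5 N), for 0.1 s.
At the end, for the whole second after the job is handed in: All four tubs stand upright (within 0.1 rad) and at rest where they began (the orange-lidded one within 20 mm, the others and the label roll within 12 mm), all domes and both buttons are back up (within 1.2 mm), and the robot is clear (distance of tub_orange_mid from where it was at the start of the episode below 0.02 m and distance of each of tub_white_mid, tub_green_mid, tub_blue_mid, label_roll from where it was at the start of the episode below 0.012 m and angle between each of tub_orange_mid, tub_white_mid, tub_green_mid, tub_blue_mid's own z axis and vertical below 0.1 rad and value of joint each of dome_orange, dome_white, dome_green, dome_blue, pass_button, reject_button below 0.0012 m and linear speed of tub_orange below 0.01 m/s); the robot touches nothing.
It fails at once if the orange-lidded tub is pressed harder than 20 N (contact force between tub_orange and the fingers above 20 N or contact force between tub_orange and the arm above 20 N).
It fails at once if the orange-lidded tub is lifted more than 10 mm, tipped more than 0.2 rad or shifted more than 25 mm (z of tub_orange_mid in the frame of tray above 0.0465 m or angle between tub_orange_mid's own z axis and vertical above 0.2 rad or distance of tub_orange_mid from where it was at the start of the episode above 0.025 m).
It fails at once if another tub is touched (over 2 N), its dome pressed, or it is moved more than 12 mm ((contact force between tub_white and the fingers above 2 N or contact force between tub_white and the arm above 2 N) or value of joint any of dome_white, dome_green, dome_blue above 0.002 m or distance of any of tub_white_mid, tub_green_mid, tub_blue_mid from where it was at the start of the episode above 0.012 m or (contact force between tub_green and the fingers above 2 N or contact force between tub_green and the arm above 2 N) or (contact force between tub_blue and the fingers above 2 N or contact force between tub_blue and the arm above 2 N)).
It fails at once if the red button is touched (over 2 N) or pressed ((contact force between reject_button and the fingers above 2 N or contact force between reject_button and the arm above 2 N) or value of joint reject_button above 0.002 m).
It fails at once if the label roll is touched (over 2 N) or moved more than 12 mm ((contact force between label_roll and the fingers above 2 N or contact force between label_roll and the arm above 2 N) or distance of label_roll from where it was at the start of the episode above 0.012 m).
It also fails if it takes over 43 s, if anything falls off the work surface, if the arm or the gripper's body presses on something with over 40 N, if the wrist force passes 120 N, or if a joint passes its speed limit or range.

### The arm

A 6-joint arm with a two-finger parallel gripper is mounted at the origin on the work surface. World frame = base frame: x ahead of the robot, y to its left, z up, the work surface at z = 0. Lengths are in mm, angles in rad, forces in N, time in s.
With the tool pointing down it reaches from about 400 to 925 mm from the base axis. Payload 12.5 kg.
Tool frame: the origin (TCP) lies on the front face of the gripper's body, between the roots of the fingers; the fingertips stand 78 mm ahead of it and the grasp point (between the pads) lies 59 mm ahead of it (env.nose_length is the distance from the TCP to the fingertips, in mm); z points along the fingers, y is the line along which they close (so a half turn about z gives the same grasp; the last joint's range is limited). The gripper opens to 95 mm and grips with 3 to 60 N. Pads are 20 mm wide; open, the fingers measure 119 mm over their backs; the gripper's body (75 mm by 180 mm) begins 59 mm behind the grasp point.
Start: joints at [-1.308, 0.491, 1.559, -0, 1.092, -0.106], TCP at [225.332, -582.978, 292.261] pointing down, gripper open.
Joint ranges: [-3.1, 3.1], [-0.84, 2.19], [0.05, 2.79], [-1.13, 4.28], [0.06, 2.93], [-2.69, 2.69]. Speed limits (rad/s): [2.22, 2.22, 2.79, 3.14, 3.14, 3.14].

### API

Orientations are given as [roll, pitch, yaw] about the fixed x, y, z axes, in that order (R = Rz(yaw) Ry(pitch) Rx(roll)).
In Python, from cell import env gives the robot as it stands.
- The arm moves only by the tool jog_arm, never from a script. Its argument "motion" is a list of rows, each a list of 7 numbers: the turn, a rotation vector about the tool's x, y, z in degrees, then the shift along the tool's x, y, z in mm, then the finger opening in mm, from 0 to 95.1. In form: [[wx, wy, wz, x, y, z, hand], ...]. A call has 1 to 10 rows; each row shifts and turns the commanded pose from where the row before left it, along the tool's axes as they then stand; what a row does not reach is not made up. A row lasts 1/8 s, in which the tool goes at most 62.5 mm and 10.7 degrees, less where a joint would pass 70% of its speed; a pose out of reach is approached as far as the arm can. A call is refused whole if a number of a shift passes 62.5 or a number of a turn 10.7, either way. A call with a gripper value outside its range is refused whole. The fingers move at their own pace and stop on an object; the grip force is fixed at half the most. Time passes only in rows, so rows that do not move let the fingers close. It gives the time, the measured TCP pose, the force, the opening and the grip force at its end, in the units of the state.
- env.state(): the state, without advancing time (a new reading comes with each control period).
- env.read_camera(name): name is "side" or "top" or "wrist"; returns a dict with "color" (384x512x3 uint8, red, green, blue), "z_map" (384x512 float32, mm along the optical axis (not along the pixel's ray), 0 where there is no reading), "camera_matrix" (3x3 intrinsics, pixels), "k1" (the pictures are not rectified: a ray, as slopes to the right and down, at radius r is drawn at 1 + k1 r^2 times it, then the intrinsics apply), "world_to_cam" (4x4, takes a point from world to camera coordinates). Camera axes: x right, y up, looking along -z (the intrinsics and any distortion apply to the point x, -y, -z); pixel columns grow to the right and rows downward; lengths in mm; the calibration is good to about 2 mm. A picture is of the moment at which its call begins.
- env.job_done(): hands the job in; it is judged then, once.
Trained networks look in the newest picture that a camera, given by its name, has taken for a name from the list of things; names that differ only in an ending like _2 or _b are one class to them, and where a whole thing is asked for, a point or a joint stands for the part that bears it (a point fixed in the world has none). Each returns a list of dicts, best first, with "score" (0 to 1); they miss things now and then, are a little off and sometimes report something else, mostly with a low value. They report only what shows in the picture. A call takes as long as a camera call. They do not tell look-alikes from the thing itself.
- env.recognise(camera, thing): "location" ([column, row] in pixels, amid what is visible of it).
The state is a dict: "t": time; "joints": joint angles; "qvel": joint speeds; "tau": joint torques, N m; "eef_pos": TCP position; "tcp_rot": TCP orientation; "ft_force": force on the tool from outside, world axes, zero at the start; "moment": the same for the moment, N m; "opening": opening from 0.0 (shut) to 1.0 (fully open); "grip_force": force on a finger pad.
Only numpy, scipy, OpenCV 4.12 (cv2) and the standard library are available. Lean on these libraries where they do the work, as an engineer would, in place of code of your own. Each camera call takes 0.05 s, during which the arm holds its last target. There are 200 camera calls.

## Working session

There is one attempt and no reset: what is moved stays moved. The work goes in short steps, Python scripts to look and compute and a tool call to move; the robot and the scene stay as the last step left them, time stands still between calls to the robot, and variables do not carry over. Pictures are saved under pics/ and viewed, at most 10 in all, crops included, and the job is handed in when it is done.

Besides the shell and the picture viewer there is one more tool, called as name([rows], argument=value, ...), one row to a line, values as JSON. jog_arm: Moves the arm, as the interface text tells. Its arguments: {"type":"object","properties":{"motion":{"type":"array"}},"required":["motion"]}

```bash
mkdir -p pics
cat > h.py <<'E'
import numpy as np, cv2
from cell import env
def world(c,u,v,z=None):
    K=c["camera_matrix"]; k=c["k1"]
    d=np.array([(u-K[0,2])/K[0,0],(v-K[1,2])/K[1,1]]); s=d.copy()
    for _ in range(30): s=d/(1+k*(s@s))
    T=np.linalg.inv(c["world_to_cam"])
    ray=T[:3,:3]@np.array([s[0],-s[1],-1]); o=T[:3,3]
    if z is None:
        return o+ray*float(c["z_map"][int(round(v)),int(round(u))])
    return o+ray*(z-o[2])/ray[2]
E
python3 - <<'E'
from h import *
ims=[]
for n in("top","side"):
    c=env.read_camera(n); cv2.imwrite(f"pics/{n}.png",c["color"][:,:,::-1])
    for t,z in(("dome_orange_top",80),("dome_white_top",80),("dome_green_top",80),("dome_blue_top",80),("pass_button_top",34),("reject_button_top",34),("label_roll",35)):
        for r in env.recognise(n,t)[:4]:
            u,v=r["location"]; print(n,t,round(r["score"],2),np.round([u,v]),world(c,u,v,z).round(),world(c,u,v).round())
s=env.state();print(s["t"],s["tcp_rot"],s["ft_force"])
E
```

```text
top dome_orange_top 0.64 [ 96. 221.] [447. 383.  80.] [447. 385.  75.]
top dome_orange_top 0.63 [161. 304.] [277. 254.  80.] [277. 255.  74.]
top dome_orange_top 0.6 [ 99. 159.] [575. 379.  80.] [576. 381.  76.]
top dome_white_top 0.67 [258. 146.] [593.  51.  80.] [593.  51.  78.]
top dome_green_top 0.44 [193. 130.] [630. 185.  80.] [630. 185.  79.]
top dome_blue_top 0.57 [248. 207.] [465.  76.  80.] [466.  76.  77.]
top dome_blue_top 0.37 [194. 131.] [629. 184.  80.] [630. 184.  76.]
top pass_button_top 0.68 [336. 170.] [ 545. -119.   34.] [ 545. -119.   32.]
top reject_button_top 0.7 [376. 155.] [ 576. -207.   34.] [ 575. -206.   40.]
top label_roll 0.88 [319. 123.] [651. -86.  35.] [660. -92.   2.]
side dome_orange_top 0.67 [191. 281.] [573. 391.  80.] [575. 388.  75.]
side dome_orange_top 0.53 [343. 247.] [269. 263.  80.] [268. 260.  77.]
side dome_orange_top 0.51 [255. 288.] [446. 394.  80.] [446. 390.  74.]
side dome_orange_top 0.48 [263. 201.] [457. 129.  80.] [459. 115.  69.]
side dome_green_top 0.5 [189. 211.] [631. 190.  80.] [632. 187.  78.]
side dome_green_top 0.48 [216. 188.] [584.  90.  80.] [588.  75.  68.]
side dome_blue_top 0.66 [264. 188.] [460.  76.  80.] [461.  73.  78.]
side pass_button_top 0.73 [239. 148.] [ 569. -193.   34.] [ 569. -193.   34.]
side pass_button_top 0.52 [247. 161.] [ 531. -117.   34.] [ 532. -121.   31.]
side label_roll 0.53 [206. 168.] [651. -63.  35.] [652. -65.  34.]
0.8 [ 3.14145497e+00 -4.08195683e-06  3.68768090e-01] [-0.85505197 -0.67960279 -0.40733397]
```

View pics/top.png

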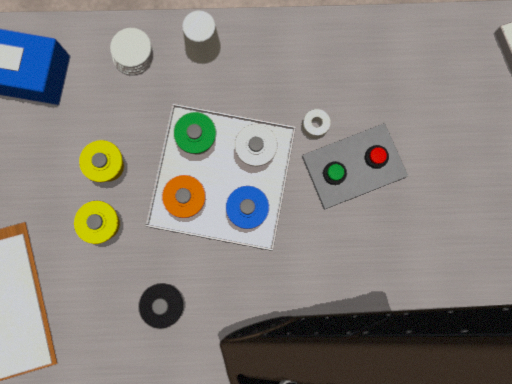

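View pics/side.png

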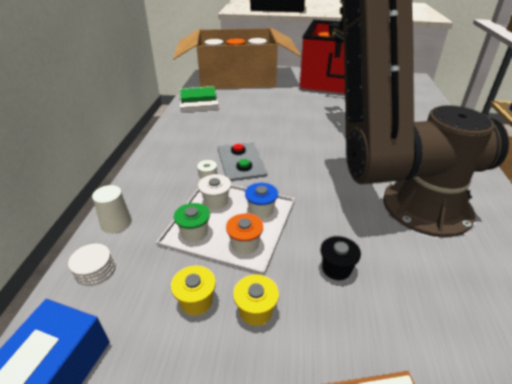

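The top view shows the orange lid at about (183,196), with its dome in the middle. The green button is at (336,172) and the red one at (378,156). The side view shows the orange tub at (244,232), the green button at (244,164), and the yellow and black look-alikes away from the tray.

```bash
cat >> h.py <<'E'
def blob(c,m,near,R=30):
    m=m.astype(np.uint8); n,l,st,ce=cv2.connectedComponentsWithStats(m)
    i=[i for i in range(1,n) if st[i,4]>15 and np.hypot(*(ce[i]-near))<R]
    i=max(i,key=lambda i:st[i,4]); return (l==i).astype(np.uint8)
def cen(b): 
    cs,_=cv2.findContours(b,0,1); p=max(cs,key=cv2.contourArea); return cv2.fitEllipse(cv2.convexHull(p))
def measure(n,on,gn):
    c=env.read_camera(n); H=cv2.cvtColor(c["color"],cv2.COLOR_RGB2HSV); h,s,v=[H[:,:,i].astype(int) for i in range(3)]
    if on:
        b=blob(c,(h>5)&(h<16)&(s>150),on); e=cen(b); 
        if n!="side": print(n,"lid ellipse",np.round(e[0],1),np.round(e[1]),world(c,*e[0],69).round(1))
        hull=np.zeros_like(b); cv2.fillPoly(hull,[cv2.convexHull(np.argwhere(b)[:,::-1].astype(np.int32))],1)
        d=blob(c,(hull>0)&(s<90),on); e=cen(d); print(n,"dome",np.round(e[0],1),np.round(e[1],1),world(c,*e[0],78).round(1))
    if gn:
        b=blob(c,(h>45)&(h<85)&(s>120),gn,12); e=cen(b); print(n,"button",np.round(e[0],1),np.round(e[1],1),world(c,*e[0],32).round(1))
    return c
E
python3 - <<'E'
from h import *
measure("top",(183,196),(336,172)); measure("side",(244,232),(244,164))
E
```

```text
top lid ellipse [180.6 195.1] [36. 42.] [496.  213.6  69. ]
top dome [182.6 195.2] [13.6 14.5] [494.5 208.4  78. ]
top button [335.4 171.7] [17.1 17.4] [ 542.9 -116.9   32. ]
side dome [244.1 223. ] [ 9.4 11.3] [492.9 212.4  78. ]
side button [243.7 163.4] [ 8.7 11.4] [ 540.1 -105.8   32. ]
```

jog_arm([
  [0,0,0,51,-31,0,0],
  [0,0,0,51,-31,0,0],
  [0,0,0,51,-31,0,0],
  [0,0,0,51,-31,0,0],
  [0,0,0,51,-31,0,0],
  [0,0,0,51,-31,0,0],
  [0,0,0,51,-31,0,0],
])

```text
t: 1.78
eef_pos: [481.1, -250.2, 292.5]
tcp_rot: [3.141, -0.0, 0.369]
ft_force: [-0.0, -0.3, 0.7]
opening: 0.322
grip_force: 0.0
```

jog_arm([
  [0,0,0,20,-47,0,0],
  [0,0,0,20,-47,0,0],
  [0,0,0,20,-47,0,0],
  [0,0,0,20,-47,0,0],
  [0,0,0,20,-47,0,0],
  [0,0,0,20,-47,0,0],
  [0,0,0,20,-47,0,0],
  [0,0,0,20,-47,0,0],
  [0,0,0,0,0,0,0],
])

```text
t: 2.9
eef_pos: [493.5, 159.2, 292.2]
tcp_rot: [-3.142, -0.0, 0.373]
ft_force: [0.0, 0.3, -0.8]
opening: 0.002
grip_force: 0.0
```

Run:
```python
from h import *
c=env.read_camera("wrist"); cv2.imwrite("pics/w1.png",c["color"][:,:,::-1])
for r in env.recognise("wrist","dome_orange_top"): print(r["score"],r["location"],world(c,*r["location"],80).round(1),world(c,*r["location"]).round(1))
```

```text
0.86 [140.2, 295.2] [282.9 253.7  80. ] [279.6 254.4  76.4]
0.82 [220.8, 162.5] [498.  209.6  80. ] [498.  209.7  79.7]
0.58 [65.5, 145.1] [451.5 387.4  80. ] [450.3 389.6  76.7]
```

View pics/w1.png

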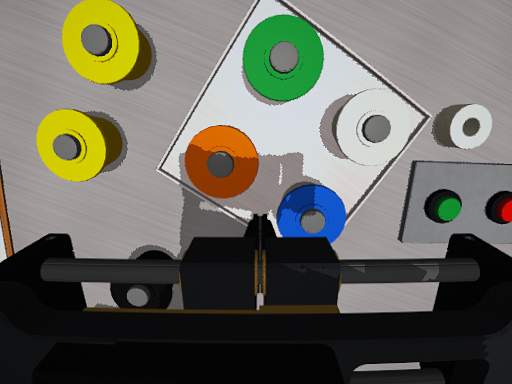

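The wrist view shows the orange dome at (221,163), the green button at (444,207) and the closed fingers at (261,225).

Run:
```python
from h import *
c=env.read_camera("wrist"); 
for u,v in ((221,163),(444,205)):
    z=80 if u<300 else 34
    zm=c["z_map"]; pts=np.array([world(c,x,y) for y in range(v-25,v+26) for x in range(u-25,u+26) if zm[y,x]>0])
    p=pts[np.abs(pts[:,2]-z)<3.5]; (m,r)=cv2.minEnclosingCircle(p[:,:2].astype(np.float32)); print(len(p),m,r,np.median(p,0).round(1))
r=env.recognise("wrist","pass_button_top")
for q in r: print(q["score"],q["location"],world(c,*q["location"],34).round(1))
```

```text
550 (494.432861328125, 210.30422973632812) 15.991500854492188 [495.4 210.1  79.8]
436 (544.0350952148438, -115.10404968261719) 18.342008590698242 [ 543.8 -113.7   33.8]
0.73 [444.8, 209.1] [ 541.  -111.4   34. ]
```

jog_arm([
  [0,0,0,20,-47,0,0],
  [0,0,0,0,0,30,0],
  [0,0,0,0,0,30,0],
  [0,0,0,0,0,30,0],
  [0,0,0,0,0,24,0],
  [0,0,0,0,0,8,0],
  [0,0,0,0,0,0,0],
  [0,0,0,0,0,0,0],
])

```text
t: 4.1
eef_pos: [495.9, 207.4, 171.1]
tcp_rot: [3.141, -0.001, 0.368]
ft_force: [0.0, 0.6, -0.3]
opening: 0.005
grip_force: 0.0
```

jog_arm([
  [0,0,0,0,-3,4,0],
  [0,0,0,0,0,4,0],
  [0,0,0,0,0,2,0],
  [0,0,0,0,0,1,0],
  [0,0,0,0,0,1,0],
  [0,0,0,0,0,1,0],
  [0,0,0,0,0,0,0],
])

```text
t: 4.97
eef_pos: [494.5, 210.3, 157.3]
tcp_rot: [3.142, -0.0, 0.369]
ft_force: [-0.1, 0.1, 1.8]
opening: 0.003
grip_force: 0.7
```

jog_arm([
  [0,0,0,0,0,1,0],
  [0,0,0,0,0,1,0],
  [0,0,0,0,0,0,0],
])

```text
t: 5.35
eef_pos: [494.5, 210.3, 155.2]
tcp_rot: [3.141, -0.0, 0.369]
ft_force: [-0.3, 0.1, 2.3]
opening: 0.006
grip_force: 1.4
```

jog_arm([
  [0,0,0,0,0,1,0],
  [0,0,0,0,0,0,0],
])

```text
t: 5.6
eef_pos: [494.5, 210.4, 154.2]
tcp_rot: [3.141, -0.0, 0.369]
ft_force: [-0.0, -0.1, 3.5]
opening: 0.001
grip_force: 1.7
```

jog_arm([
  [0,0,0,0,0,1,0],
  [0,0,0,0,0,0,0],
  [0,0,0,0,0,0,0],
])

```text
t: 5.98
eef_pos: [494.4, 210.4, 153.2]
tcp_rot: [3.141, -0.0, 0.369]
ft_force: [-1.4, -0.2, 4.3]
opening: 0.007
grip_force: 1.9
```

jog_arm([
  [0,0,0,0,0,-4,0],
  [0,0,0,0,0,-10,0],
  [0,0,0,0,0,-18,0],
  [0,0,0,0,0,-18,0],
  [0,0,0,0,0,0,0],
  [0,0,0,0,0,0,0],
])

```text
t: 6.72
eef_pos: [494.2, 210.3, 202.8]
tcp_rot: [3.142, 0.0, 0.369]
ft_force: [-0.6, 0.2, -0.6]
opening: 0.005
grip_force: 0.0
```

jog_arm([
  [0,0,0,-10,46,0,0],
  [0,0,0,-10,46,0,0],
  [0,0,0,-10,46,0,0],
  [0,0,0,-10,46,0,0],
  [0,0,0,-10,46,0,0],
  [0,0,0,-10,46,0,0],
  [0,0,0,-10,46,0,0],
  [0,0,0,0,0,0,0],
  [0,0,0,0,0,0,0],
])

```text
t: 7.85
eef_pos: [544.8, -114.9, 202.5]
tcp_rot: [-3.141, 0.001, 0.368]
ft_force: [-0.5, -0.0, -1.3]
opening: 0.008
grip_force: 0.0
```

Run:
```python
from h import *
c=measure("top",(183,196),None); print(env.state()["eef_pos"])
```

```text
top lid ellipse [211.6 194.7] [ 9. 34.] [495.2 149.6  69. ]Traceback (most recent call last):
  File "<stdin>", line 2, in <module>
  File "h.py", line 24, in measure
    d=blob(c,(hull>0)&(s<90),on); e=cen(d); print(n,"dome",np.round(e[0],1),np.round(e[1],1),world(c,*e[0],78).round(1))
  File "h.py", line 15, in blob
    i=max(i,key=lambda i:st[i,4]); return (l==i).astype(np.uint8)
ValueError: max() iterable argument is empty
```

jog_arm([
  [0,0,0,0,0,30,0],
  [0,0,0,0,0,30,0],
  [0,0,0,0,0,20,0],
  [0,0,0,0,0,6,0],
  [0,0,0,0,0,3,0],
  [0,0,0,0,0,1,0],
  [0,0,0,0,0,1,0],
  [0,0,0,0,0,1,0],
  [0,0,0,0,0,1,0],
  [0,0,0,0,0,0,0],
])

```text
t: 9.15
eef_pos: [545.3, -115.3, 110.4]
tcp_rot: [3.141, -0.0, 0.369]
ft_force: [1.1, 0.1, 2.1]
opening: -0.0
grip_force: 1.1
```

jog_arm([
  [0,0,0,0,0,1,0],
  [0,0,0,0,0,1,0],
  [0,0,0,0,0,0,0],
  [0,0,0,0,0,0,0],
])

```text
t: 9.65
eef_pos: [545.3, -115.3, 108.3]
tcp_rot: [3.141, -0.0, 0.369]
ft_force: [0.2, -0.2, 3.6]
opening: 0.005
grip_force: 1.7
```

jog_arm([
  [0,0,0,0,0,1,0],
  [0,0,0,0,0,0,0],
  [0,0,0,0,0,0,0],
])

```text
t: 10.02
eef_pos: [545.3, -115.3, 107.3]
tcp_rot: [3.141, -0.0, 0.369]
ft_force: [0.4, -0.9, 4.2]
opening: 0.002
grip_force: 2.0
```

jog_arm([
  [0,0,0,0,0,-5,0],
  [0,0,0,0,0,-20,0],
  [0,0,0,0,0,-40,0],
  [0,0,0,0,0,-50,0],
  [0,0,0,0,0,-50,0],
  [0,0,0,-45,40,0,0],
  [0,0,0,-45,40,0,0],
  [0,0,0,-45,40,0,0],
  [0,0,0,-20,40,0,0],
  [0,0,0,0,0,0,0],
])

```text
t: 11.28
eef_pos: [457.2, -322.6, 271.8]
tcp_rot: [-3.141, 0.001, 0.365]
ft_force: [-0.1, 0.2, 0.2]
opening: 0.004
grip_force: 0.0
```

Run:
```python
from h import *
c=measure("top",(183,196),(336,172)); cv2.imwrite("pics/top2.png",c["color"][:,:,::-1]); s=env.state(); print(s["eef_pos"],s["ft_force"],s["qvel"])
```

```text
Traceback (most recent call last):
  File "h.py", line 21, in measure
    b=blob(c,(h>5)&(h<16)&(s>150),on); e=cen(b);
                                         ~~~^^^
  File "h.py", line 17, in cen
    cs,_=cv2.findContours(b,0,1); p=max(cs,key=cv2.contourArea); return cv2.fitEllipse(cv2.convexHull(p))
                                                                        ~~~~~~~~~~~~~~^^^^^^^^^^^^^^^^^^^
cv2.error: OpenCV(4.12.0) /io/opencv/modules/imgproc/src/shapedescr.cpp:361: error: (-201:Incorrect size of input array) There should be at least 5 points to fit the ellipse in function 'fitEllipseNoDirect'
```

Run:
```python
from h import *
c=env.read_camera("top"); cv2.imwrite("pics/top2.png",c["color"][:,:,::-1])
s=env.state(); print(s["t"],s["eef_pos"],s["ft_force"])
```

```text
11.375 [ 457.7807418  -320.04576348  271.8477786 ] [ 0.57265985  0.4442334  -1.03044577]
```

View pics/top2.png

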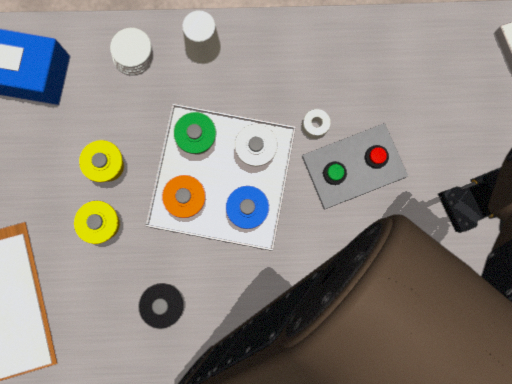

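The top view shows all four tubs, both buttons and the label roll where they began, with the orange dome still at (183,196). The arm is clear.

```bash
python3 -c "
from cell import env
print(env.job_done())"
```

```text
the job is handed in; nothing more can be done
None
```

I pressed the orange tub's dome about 4.8 mm down and let it go, then pressed the green button about 4.7 mm (depths judged from tool height and force), withdrew clear, and handed the job in at about 11.4 s; the hand-in returned no verdict.

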